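# Close the tube coupler and drop its swing bolt home

## Robot

A 7-joint arm with a two-finger parallel gripper is mounted at the origin on the work surface. World frame = base frame: x ahead of the robot, y to its left, z up, the work surface at z = 0. Lengths are in m, angles in rad, forces in N, time in s.
With the tool pointing down it reaches from about 0.4 to 0.75 m from the base axis. Payload 19.5 kg.
Tool frame: the origin (TCP) lies between the finger pads; the fingertips stand 19 mm ahead of it and the grasp point (between the pads) is the TCP (tcp_to_tips is the distance from the TCP to the fingertips, in m); z points along the fingers, y is the line along which they close (so a half turn about z gives the same grasp; the last joint's range is limited). The gripper opens to 85 mm and grips with 20 to 120 N. Pads are 22 mm wide; open, the fingers measure 114 mm over their backs; the gripper's body (76 mm by 85 mm) begins 54 mm behind the grasp point. The pads swing forward as they close: fully open they stand 13 mm farther back than shut.
Start: joints at [1.135, 0.707, -0.028, 1.485, 0.022, 0.951, -0.075], TCP at [0.221, -0.531, 0.25] pointing down, gripper open.
Joint ranges: [-2.71, 2.71], [-0.32, 2.16], [-1.57, 1.52], [0, 2.45], [-1.46, 4.6], [0, 2.02], [-2.83, 2.83]. Speed limits (rad/s): [1.89, 1.89, 2.57, 2.57, 3.01, 3.01, 3.01].

## Interface

Orientations are given as a unit quaternion [x, y, z, w].
In Python, from plant import * gives the robot as it stands. The module is installed in compiled form; this text tells all that it offers.
- The arm moves only by the tool drive_tool, never from a script. Its arguments are lists of equal length, an entry for each row: "dr": the turn, a rotation vector about the tool's x, y, z normalised to -1 to 1, where 1 is pi/2 rad, a list of three; "translation": the shift along the tool's x, y, z normalised to -1 to 1, where 1 is 0.6 m, a list of three; "fingers": the opening in per cent of the stroke, from 0 (shut) to 100 (fully open). A call has 1 to 20 rows; each row is the pose to reach, as a shift and turn from the pose commanded when the call began, along the tool's axes at that moment; what a row does not reach only later rows make up. A row lasts 1/10 s, in which the tool goes at most 50 mm and 8.59 degrees, less where a joint would pass 70% of its speed; a pose out of reach is approached as far as the arm can. A call with a number of a shift or a turn outside -1 to 1 is refused whole. A call with a gripper value outside its range is refused whole. The fingers move at their own pace and stop on an object; the grip force is fixed at half the most. Time passes only in rows, so rows that repeat a pose let the fingers close. It gives the time, the measured TCP pose, the force, the opening and the grip force at its end, in the units of the state.
- state(): the state, without advancing time (a new reading comes with each control period).
- camera(name): name is "scene" or "side" or "wrist"; returns the picture (400x640x3 uint8, red, green, blue); there is no depth.
- camera_params(name): a dict with "fx", "fy", "cx", "cy" (pixels), "position" and "attitude" of the camera in the world. Camera axes: x right, y down, z forward; pixel columns grow to the right and rows downward; lengths in m; the calibration is good to about 2 mm. A picture is of the moment at which its call begins: read the wrist's pose just before it. camera_params takes no time and is no camera call; for the wrist camera it gives the pose at the moment of the call.
- job_done(): hands the job in; it is judged then, once.
The state is a dict: "t": time; "qpos": joint angles; "qd": joint speeds; "effort": joint torques, N m; "position": TCP position; "tcp_rot": TCP orientation; "ft_force": force on the tool from outside, world axes, zero at the start; "torque": the same for the moment, N m; "grip_width": opening from 0.0 (shut) to 1.0 (fully open); "grasp_force": force on a finger pad.
Only numpy, scipy, OpenCV 4.12 (cv2) and the standard library are available. Lean on these libraries where they do the work, as an engineer would, in place of code of your own. Each camera call takes 0.05 s, during which the arm holds its last target. There are 200 camera calls.

## Task

Close the coupler on the tube: swing its hinged upper half over the tube until it is fully down, then draw the sprung swing bolt out by its nut, swing it upright into the forked slot of the upper half and let the nut's collar down into its seat behind the lip, and let go. The upper half may sit several millimetres to either side, so feel for the slot and never force the bolt against the fork; leave the tube in its rests and the things standing and lying around the fixture where they are.

Things in the scene. Friction and masses are not known exactly. Their poses are not given: they have to be found in the camera images.
- fixture: Tube fixture fixed on the bench: aluminium base plate 280 x 140 x 12 mm with the grey coupler in its middle. Origin on the bench under the plate's middle; x along the tube, y from the hinge side (-y) to the swing bolt side (+y), z up. All places are in this frame, in mm, fork and arch with the upper half down. The tube's axis is at y 0, z 50. All parts swing in planes across the tube.
- hinge_mid (a point): Middle of the hinge axis of the upper half, at y -46, z 52 in the fixture's frame; the axis runs along the tube (x).
- pivot_mid (a point): Middle of the swing bolt's pivot pin, at y 48, z 26; the pin runs along the tube (x) between two ears (x 22 to 28 either side, up to z 34).
- slot_nominal (a point): Where the slot's middle is by the drawing when the upper half is down: x 0, y 48, at the fork's top (z 70). In truth the whole upper half is set up to 9 mm to either side along x (fixed in an episode, not reported, does not give), so the slot's middle lies between x -9 and +9.
- cap (a joint): Opening angle of the upper half, rad: 0 = fully down on its stop, 1.57 = standing up, limit 1.95. Stiff: stays where left, takes 4 to 8 N at the fork. Down, it arches over the tube (x +-20, top z 84, to y 34) and ends in a flat fork x +-18, z 56 to 70: solid from y 28 to 42, then two 11 mm prongs to y 62 with an open 14 mm slot between; on each tip a 3 mm lip, y 58 to 62, top z 73.
- bolt (a joint): Lean of the swing bolt, rad: 0 = upright, positive = leaning out to +y, limit 1.45; about -0.02 when the shank (square, 10 x 10 mm) touches the slot's bottom. Stiff: stays where left, takes 2 to 6 N at the nut. It also slides along its pin (x) by +-12 mm with about 1 N of friction. A shank that meets a prong tip instead of the slot does so at a lean of about 0.55; pushed on, it levers the upper half open.
- nut (a joint): How far the bolt with its nut is drawn out along its axis, in m: 0 = in, 0.020 = out on its stop. A spring pulls it in with 4 N at 0, 8 N at 0.012. Below a lean of 0.9 it must be out by 0.008 to 0.018 to pass over the fork and its lips; with its collar seated on the fork behind the lips it reads 0.002, on top of the lips 0.005.
- nut_mid (a point): Centre of the long steel hexagon nut on the swing bolt: 30 mm across flats (two flats face along x: grip it across x), 36 mm long along the bolt, with a round collar (18 mm across, 5 mm long) below it. It lies 65 mm from the pivot axis along the bolt when the bolt is in (joint nut 0). Its z points out along the bolt.
- tube: Loose aluminium tube, 48 mm outside diameter, 260 mm long, lying in two V rests and the lower half; origin at its centre, x along it.
- step_block_a: Loose aluminium stepped block 70 x 44 mm, up to 42 mm high, standing on the bench on the hinge side of the fixture; origin under its middle. A bystander.
- spanner: Loose steel spanner lying on the bench, a bystander; origin under its middle.
- oil_tin: Loose grey tin, 64 mm across, 90 mm high, standing on the bench, a bystander; origin under its middle.

How it is judged:
By the outcome, as a careful person would: the job done as asked, in the order asked, and still so for the second after the job is handed in, with the robot touching nothing.
It also fails if it takes over 72 s, if anything falls off the work surface, if the arm or the gripper's body presses on something with over 40 N, if the wrist force passes 120 N, or if a joint passes its speed limit or range.

## Working session

There is one attempt and no reset: what is moved stays moved. The work goes in short steps, Python scripts to look and compute and a tool call to move; the robot and the scene stay as the last step left them, time stands still between calls to the robot, and variables do not carry over. Pictures are saved under pics/ and viewed, at most 10 in all, crops included, and the job is handed in when it is done.

Besides the shell and the picture viewer there is one more tool, called by a JSON object that holds its "op" and its "data". drive_tool: Moves the arm, as the interface text tells. Its arguments: {"type":"object","properties":{"dr":{"type":"array","items":{"type":"array","items":{"type":"number","minimum":-1,"maximum":1}}},"translation":{"type":"array","items":{"type":"array","items":{"type":"number","minimum":-1,"maximum":1}}},"fingers":{"type":"array","items":{"type":"number"}}},"required":["dr","translation","fingers"]}

```bash
mkdir -p pics; python3 - <<'E'
from plant import *
import cv2,numpy as np
np.set_printoptions(precision=4,suppress=True)
s=state();print(s)
for n in("scene","side"):
    cv2.imwrite(f"pics/{n}0.png",camera(n)[:,:,::-1]);print(n,camera_params(n))
print(camera_params("wrist"))
E
```

```text
{'t': 0.0, 'qpos': array([ 1.1353,  0.7071, -0.0276,  1.485 ,  0.022 ,  0.9509, -0.0755]), 'qd': array([-0.0004, -0.0006, -0.0004, -0.001 , -0.0006,  0.0012,  0.0004]), 'effort': array([ -0.0005, -88.3184,   1.2354, -23.6155,   0.0171,   0.0066,
        -0.    ]), 'position': array([ 0.2205, -0.5308,  0.2498]), 'tcp_rot': array([ 0.9807,  0.1956, -0.0001, -0.0005]), 'ft_force': array([0.1224, 0.9129, 0.7848]), 'torque': array([-0.0115,  0.0107, -0.0262]), 'grasp_force': 0.0, 'grip_width': 1.0000397394680116}
scene {'fx': 380.4088207830493, 'fy': 380.4088207830493, 'cx': 318.58192835724236, 'cy': 197.23720196020673, 'position': array([1.1633, 0.2605, 0.5954]), 'attitude': array([ 0.5086,  0.7363, -0.3718, -0.2472])}
side {'fx': 373.9295970320449, 'fy': 373.9295970320449, 'cx': 311.971943252953, 'cy': 206.2580753606406, 'position': array([0.3159, 0.6818, 0.7122]), 'attitude': array([-0.1291,  0.9027, -0.4051,  0.0654])}
{'fx': 347.08883058968684, 'fy': 347.08883058968684, 'cx': 320.8517254274587, 'cy': 200.8612769688092, 'position': array([ 0.2954, -0.5015,  0.3732]), 'attitude': array([ 0.8211, -0.5484, -0.0879,  0.1314])}
```

View pics/scene0.png

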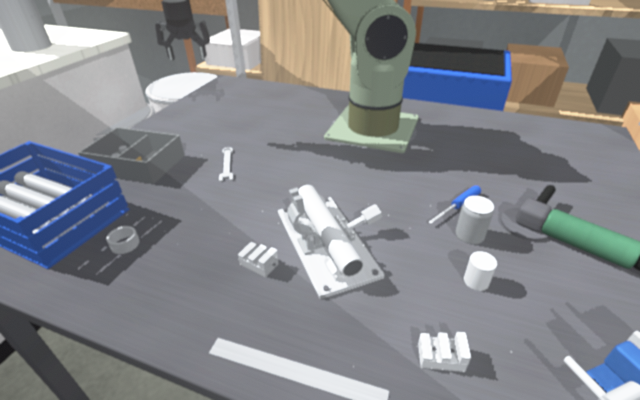

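View pics/side0.png

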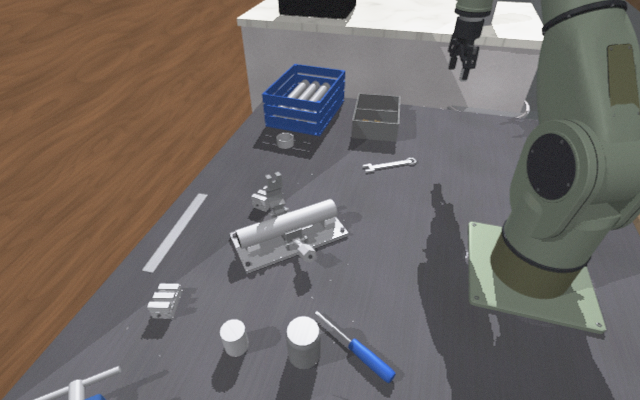

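Scene: fixture around (330,235), nut at (371,215), with step block, spanner and tins around. Side: plate corners near (245,268), (352,232), nut at (310,256). I'll zoom into both views for exact corners.

```bash
python3 - <<'E'
import cv2,numpy as np
a=cv2.imread("pics/scene0.png")[170:305,260:400];b=cv2.imread("pics/side0.png")[165:280,220:360]
f=lambda i:cv2.resize(i,None,fx=4,fy=4,interpolation=cv2.INTER_CUBIC)
a=cv2.resize(a,(560,540),interpolation=cv2.INTER_CUBIC)
cv2.imwrite("pics/za.png",a);cv2.imwrite("pics/zb.png",cv2.resize(b,(700,575),interpolation=cv2.INTER_CUBIC))
E
```

```text
(no output)
```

View pics/za.png

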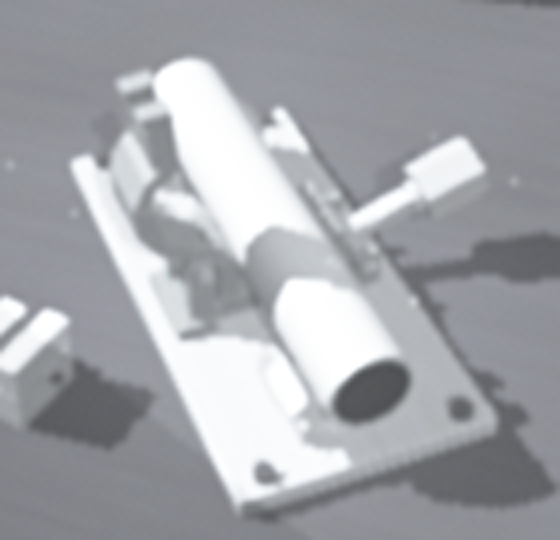

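View pics/zb.png

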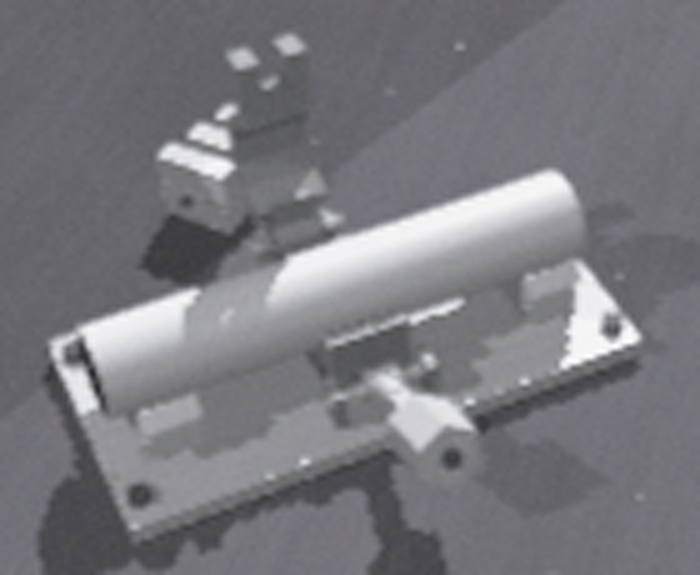

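Plate-top corners are clear in both crops: scene (75,160), (238,503), (495,420), (280,108); side (52,343), (137,535), (640,343), (578,262). The upper half stands up behind the tube with prong tips at (243,57) and (290,45) in the side crop, and the bolt leans out toward the camera.

```bash
cat >h.py <<'E'
from plant import *
import numpy as np,cv2
from scipy.spatial.transform import Rotation as R
np.set_printoptions(precision=4,suppress=True)
def ray(n,u,v,P=None):
    P=P or camera_params(n);d=R.from_quat(P["attitude"]).apply([(u-P["cx"])/P["fx"],(v-P["cy"])/P["fy"],1.]);return np.array(P["position"]),d
def onz(n,u,v,z,P=None):
    o,d=ray(n,u,v,P);return o+d*(z-o[2])/d[2]
def tri(*obs):
    A=0;b=0
    for o,d in obs:
        d=d/np.linalg.norm(d);M=np.eye(3)-np.outer(d,d);A=A+M;b=b+M@o
    return np.linalg.solve(A,b)
def proj(n,p,P=None):
    P=P or camera_params(n);c=R.from_quat(P["attitude"]).inv().apply(np.array(p)-P["position"]);return np.array([c[0]/c[2]*P["fx"]+P["cx"],c[1]/c[2]*P["fy"]+P["cy"]])
E
python3 - <<'E'
from h import *
A=[(75,160),(238,503),(495,420),(280,108)];B=[(52,343),(137,535),(640,343),(578,262)]
S=[onz("scene",260+u/4,170+v/4,.012) for u,v in A]
T=[onz("side",220+u/5,165+v/5,.012) for u,v in B]
print(np.array(S));print(np.array(T))
for n,Q in(("scene",S),("side",T)):
    print(n,[round(float(np.linalg.norm(Q[i]-Q[(i+1)%4])),4) for i in range(4)],np.mean(Q,0))
nut=[("scene",260+450/4,170+175/4),("side",220+440/5,165+432/5)]
print("nut",tri(*[ray(*q) for q in nut]))
E
```

```text
[[ 0.5253 -0.0995  0.012 ]
 [ 0.7327  0.087   0.012 ]
 [ 0.6398  0.189   0.012 ]
 [ 0.4325  0.0004  0.012 ]]
[[ 0.7259  0.0889  0.012 ]
 [ 0.631   0.1933  0.012 ]
 [ 0.4301  0.0048  0.012 ]
 [ 0.476  -0.0462  0.012 ]]
scene [0.2789, 0.1379, 0.2803, 0.1363] [0.5826 0.0442 0.012 ]
side [0.1411, 0.2755, 0.0685, 0.2841] [0.5657 0.0602 0.012 ]
nut [0.5023 0.1257 0.0485]
```

```bash
cat >>h.py <<'E'
C=np.array([.580,.0455,0]);ANG=np.radians(42.4)
RF=R.from_euler("z",ANG)
def toF(p): return RF.inv().apply(np.array(p)-C)*1000
def toW(f): return C+RF.apply(np.array(f))/1000
def tool(tilt):
    # tool y along fixture x, tool z down; tilt>0: tool body leans to fixture +y (rad)
    X=np.array([0,np.cos(tilt),-np.sin(tilt)]);Z=np.array([0,-np.sin(tilt),-np.cos(tilt)]);Y=np.cross(Z,X)
    return RF*R.from_matrix(np.c_[X,Y,Z])
def rel(p0,r0,f,tilt,yaw=0):
    r1=tool(tilt);dp=r0.inv().apply(toW(f)-p0)/.6;dr=(r0.inv()*r1).as_rotvec()/(np.pi/2)
    return dp,dr
def now():
    s=state();return np.array(s["position"]),R.from_quat(s["tcp_rot"])
E
python3 - <<'E'
from h import *
for a,b in(((155,108),(243,57)),((135,80),(290,45))):
    p=tri(ray("scene",260+a[0]/4,170+a[1]/4),ray("side",220+b[0]/5,165+b[1]/5));print("prong",toF(p))
for a in (1.5,1.6,1.7,1.8):
    y,z=-46+108*np.cos(a)-12*np.sin(a),52+108*np.sin(a)+12*np.cos(a);print(a,y,z,proj("side",toW([0,y,z]))*5-[1100,825])
p0,r0=now();print(tool(0).as_matrix())
for f in([0,60,260],[0,-120,260]):print(rel(p0,r0,f,0))
E
```

```text
prong [ 16.9161 -64.7747 158.6388]
prong [ -8.7028 -65.9662 157.5151]
1.5 -50.33032205913674 160.57830497325028 [285.1852  61.2745]
1.6 -61.148431645037256 159.6035548608671 [277.182  50.995]
1.7 -71.81518310934628 157.5536655973203 [269.6028  42.7985]
1.8 -82.22399779739175 154.44911899852804 [262.5244  36.7236]
[[-0.6743  0.7385  0.    ]
 [ 0.7385  0.6743  0.    ]
 [ 0.      0.     -1.    ]]
(array([ 0.8879, -0.7512, -0.0162]), array([-0.0004, -0.0005, -1.2204]))
(array([ 0.9896, -0.469 , -0.0165]), array([-0.0004, -0.0005, -1.2204]))
```

```bash
python3 - <<'E'
from h import *
p0,r0=now();print(rel(p0,r0,[4,-130,250],0))
E
```

```text
(array([ 1.0016, -0.4555,  0.0002]), array([-0.0004, -0.0005, -1.2204]))
```

{"op": "drive_tool", "data": {"dr": [[0,0,-0.05],[0,0,-0.15],[0,0,-0.25],[0,0,-0.35],[0,0,-0.45],[0,0,-0.55],[0,0,-0.65],[0,0,-0.75],[0,0,-0.85],[0,0,-0.95],[0,0,-0.95],[0,0,-0.95],[0,0,-0.95],[0,0,-0.95],[0,0,-0.95],[0,0,-0.95],[0,0,-0.95],[0,0,-0.95]], "translation": [[0.05,-0.02,0],[0.1,-0.045,0],[0.17,-0.077,0],[0.24,-0.11,0],[0.31,-0.14,0],[0.38,-0.173,0],[0.45,-0.205,0],[0.52,-0.236,0],[0.59,-0.268,0],[0.66,-0.3,0],[0.73,-0.332,0],[0.8,-0.364,0],[0.87,-0.395,0],[0.94,-0.427,0],[1,-0.455,0],[1,-0.455,0],[1,-0.455,0],[1,-0.455,0]], "fingers": [0,0,0,0,0,0,0,0,0,0,0,0,0,0,0,0,0,0]}}

```text
t: 1.9
position: [0.6696, -0.0497, 0.2502]
tcp_rot: [0.588, 0.809, -0.0, -0.0]
ft_force: [0.3, -0.2, 0.0]
grip_width: 0.0
grasp_force: 0.0
```

```bash
python3 - <<'E'
from h import *
p0,r0=now();print(toF(p0),state()["qpos"],state()["grip_width"]);
for f in ([4,-115,235],[4,-115,162]): print(rel(p0,r0,f,0))
E
```

```text
[   1.9763 -130.6766  250.201 ] [ 0.1647  0.8911 -0.3701  1.0591  0.3024  1.241   0.1389] 0.000133412997753659
(array([ 0.0252, -0.0077,  0.0253]), array([-0.0004,  0.0001, -0.271 ]))
(array([ 0.0252, -0.0076,  0.147 ]), array([-0.0004,  0.0001, -0.271 ]))
```

{"op": "drive_tool", "data": {"dr": [[0,0,-0.09],[0,0,-0.18],[0,0,-0.271],[0,0,-0.271],[0,0,-0.271],[0,0,-0.271]], "translation": [[0.01,-0.003,0.03],[0.02,-0.005,0.06],[0.0252,-0.0076,0.1],[0.0252,-0.0076,0.147],[0.0252,-0.0076,0.147],[0.0252,-0.0076,0.147]], "fingers": [0,0,0,0,0,0]}}

```text
t: 2.5
position: [0.661, -0.0365, 0.1631]
tcp_rot: [0.404, 0.915, 0.0, 0.0]
ft_force: [0.1, 1.0, 1.2]
grip_width: 0.002
grasp_force: 0.0
```

```bash
python3 - <<'E'
from h import *
p0,r0=now();print(toF(p0),(tool(0).inv()*r0).as_rotvec());
# push arc: finger front-lower corner (y+11,z-19-> tip) tracks outer surface point at radial 100, height 18
P=camera_params("wrist");cv2.imwrite("pics/w1.png",camera("wrist")[:,:,::-1])
for th in np.arange(1.55,-.01,-.15):
    c,s=np.cos(th),np.sin(th)
    y=-46+95*c-18*s; z=52+95*s+18*c
    print(round(th,2),round(y,1),round(z,1))
E
```

```text
[   4.4874 -115.1562  163.0777] [-0.0002 -0.0003  0.0009]
1.55 -62.0 147.4
1.4 -47.6 148.7
1.25 -33.1 147.8
1.1 -19.0 144.8
0.95 -5.4 139.7
0.8 7.3 132.7
0.65 18.7 123.8
0.5 28.7 113.3
0.35 37.1 101.5
0.2 43.5 88.5
0.05 48.0 74.7
```

```bash
python3 - <<'E'
from h import *
p0,r0=now();f0=toF(p0)
for th in list(np.arange(1.65,.2,-.1))+[.15,.1,.05,0]:
    c,s=np.cos(th),np.sin(th)
    y=-46+104*c-18*s-11; z=52+104*s+18*c+19
    print(round(th,2),round(y),round(z),[round((y-f0[1])/600,3),0,round(-(z-f0[2])/600,3)])
E
```

```text
1.65 -83 173 [np.float64(0.053), 0, np.float64(-0.016)]
1.55 -73 175 [np.float64(0.071), 0, np.float64(-0.019)]
1.45 -62 176 [np.float64(0.088), 0, np.float64(-0.021)]
1.35 -52 176 [np.float64(0.106), 0, np.float64(-0.021)]
1.25 -41 175 [np.float64(0.123), 0, np.float64(-0.019)]
1.15 -31 173 [np.float64(0.14), 0, np.float64(-0.016)]
1.05 -21 170 [np.float64(0.157), 0, np.float64(-0.011)]
0.95 -11 166 [np.float64(0.173), 0, np.float64(-0.004)]
0.85 -2 161 [np.float64(0.189), 0, np.float64(0.004)]
0.75 7 155 [np.float64(0.203), 0, np.float64(0.014)]
0.65 15 148 [np.float64(0.217), 0, np.float64(0.026)]
0.55 22 141 [np.float64(0.229), 0, np.float64(0.038)]
0.45 29 132 [np.float64(0.24), 0, np.float64(0.052)]
0.35 35 124 [np.float64(0.25), 0, np.float64(0.067)]
0.25 39 114 [np.float64(0.258), 0, np.float64(0.083)]
0.15 43 104 [np.float64(0.264), 0, np.float64(0.099)]
0.1 45 99 [np.float64(0.266), 0, np.float64(0.107)]
0.05 46 94 [np.float64(0.269), 0, np.float64(0.116)]
0 47 89 [np.float64(0.27), 0, np.float64(0.124)]
```

View pics/w1.png

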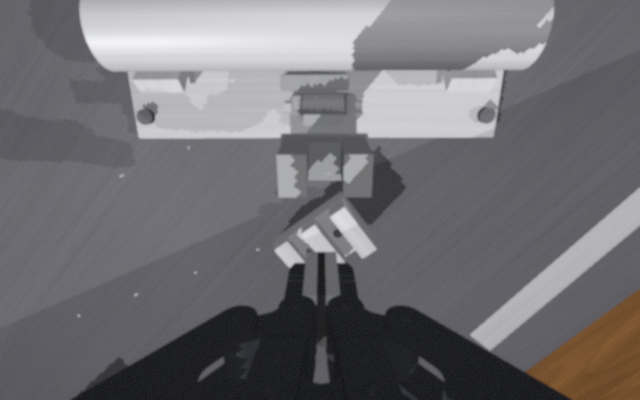

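{"op": "drive_tool", "data": {"dr": [[0,0,0],[0,0,0],[0,0,0],[0,0,0],[0,0,0],[0,0,0],[0,0,0],[0,0,0],[0,0,0],[0,0,0],[0,0,0],[0,0,0],[0,0,0],[0,0,0],[0,0,0],[0,0,0],[0,0,0],[0,0,0]], "translation": [[0.02,0,0],[0.04,0,0],[0.055,0,0],[0.07,0,0],[0.085,0,0],[0.1,0,0],[0.12,0,0],[0.14,0,0],[0.157,0,0],[0.173,0,0.002],[0.189,0,0.006],[0.203,0,0.015],[0.217,0,0.027],[0.229,0,0.039],[0.24,0,0.052],[0.25,0,0.067],[0.258,0,0.083],[0.258,0,0.083]], "fingers": [0,0,0,0,0,0,0,0,0,0,0,0,0,0,0,0,0,0]}}

```text
t: 4.35
position: [0.5563, 0.0792, 0.1121]
tcp_rot: [0.403, 0.915, 0.0, -0.0]
ft_force: [0.9, 2.6, -0.3]
grip_width: -0.004
grasp_force: 1.2
```

```bash
python3 - <<'E'
from h import *
p0,r0=now();print(toF(p0),state()["ft_force"])
a=camera("wrist")[:,:,::-1];b=camera("side")[:,:,::-1][150:300,210:370]
b=cv2.resize(b,(426,400),interpolation=cv2.INTER_CUBIC);cv2.imwrite("pics/w2.png",cv2.resize(np.hstack([a,b]),(800,300)))
E
```

```text
[  5.2188  40.8956 112.1023] [ 0.8729  2.6288 -0.2514]
```

View pics/w2.png

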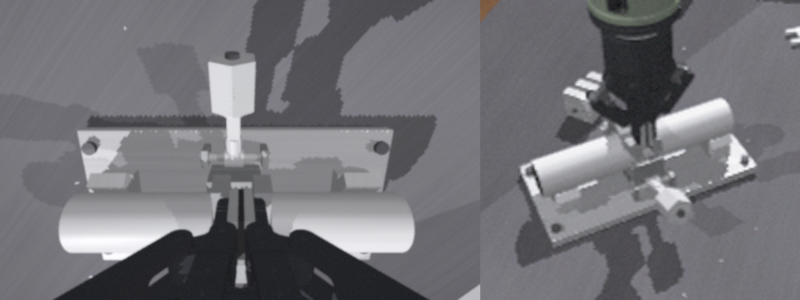

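The left half (wrist view) shows the bolt and nut at (232,95) beyond the tube, with the fork hidden under the fingers at about (238,180). In the side inset the fingers sit on the cap over the tube. I'll continue pressing down.

{"op": "drive_tool", "data": {"dr": [[0,0,0],[0,0,0],[0,0,0],[0,0,0],[0,0,0],[0,0,0]], "translation": [[0.003,0,0.008],[0.006,0,0.016],[0.008,0,0.022],[0.01,0,0.028],[0.01,0,0.032],[0.01,0,0.032]], "fingers": [0,0,0,0,0,0]}}

```text
t: 5.05
position: [0.5523, 0.0835, 0.0933]
tcp_rot: [0.403, 0.915, 0.0, -0.0]
ft_force: [-1.0, 3.0, 2.5]
grip_width: -0.0
grasp_force: 1.7
```

{"op": "drive_tool", "data": {"dr": [[0,0,0],[0,0,0],[0,0,0],[0,0,0]], "translation": [[0,0,0.003],[0,0,0.006],[0,0,0.008],[0,0,0.008]], "fingers": [0,0,0,0]}}

```text
t: 5.45
position: [0.5524, 0.0834, 0.0888]
tcp_rot: [0.403, 0.915, 0.0, -0.0]
ft_force: [-3.7, 3.9, 8.6]
grip_width: -0.001
grasp_force: 4.7
```

{"op": "drive_tool", "data": {"dr": [[0,0,0],[0,0,0],[0,0,0]], "translation": [[0,0,0.003],[0,0,0.006],[0,0,0.006]], "fingers": [0,0,0]}}

```text
t: 5.75
position: [0.5527, 0.0837, 0.0873]
tcp_rot: [0.403, 0.915, 0.001, 0.001]
ft_force: [-15.7, 2.7, 55.8]
grip_width: -0.003
grasp_force: 27.9
```

{"op": "drive_tool", "data": {"dr": [[0,0,0],[0,0,0],[0,0,0],[0,0,0],[0,0,0],[0,0,0]], "translation": [[0,0,-0.03],[-0.02,0,-0.08],[-0.05,0,-0.13],[-0.08,0,-0.18],[-0.08,0,-0.18],[-0.08,0,-0.18]], "fingers": [0,0,50,100,100,100]}}

```text
t: 6.35
position: [0.5847, 0.047, 0.1927]
tcp_rot: [0.404, 0.915, -0.0, 0.0]
ft_force: [-0.1, 1.1, -0.7]
grip_width: 0.679
grasp_force: 0.0
```

```bash
python3 - <<'E'
from h import *
p0,r0=now();print(toF(p0),state()["ft_force"],state()["qpos"])
P=camera_params("wrist");a=camera("wrist")[:,:,::-1].copy();import pickle;pickle.dump(P,open("P3.pkl","wb"));cv2.imwrite("pics/w3full.png",a)
for n,f in dict(plate=[0,0,12],pivot=[0,48,26],slot=[0,48,70],tip=[0,62,70],nut=[0,111,48]).items():
    u=proj("wrist",toW(f),P);print(n,u)
u=proj("wrist",toW([0,60,60]),P).astype(int);print(u)
x0,y0=max(u[0]-100,0),max(u[1]-75,0);cv2.imwrite("pics/w3.png",cv2.resize(a[y0:y0+150,x0:x0+200],(800,600),interpolation=cv2.INTER_CUBIC));print(x0,y0)
E
```

```text
[  4.5327  -2.0659 192.7357] [-0.1322  1.0659 -0.6979] [ 0.0847  0.821  -0.451   1.5084  0.4167  0.9084  0.2402]
plate [316.2815 175.8945]
pivot [315.777  123.1304]
slot [314.8999 129.4636]
tip [314.7735 108.7794]
nut [314.8556  34.8057]
[315 110]
215 35
```

View pics/w3.png

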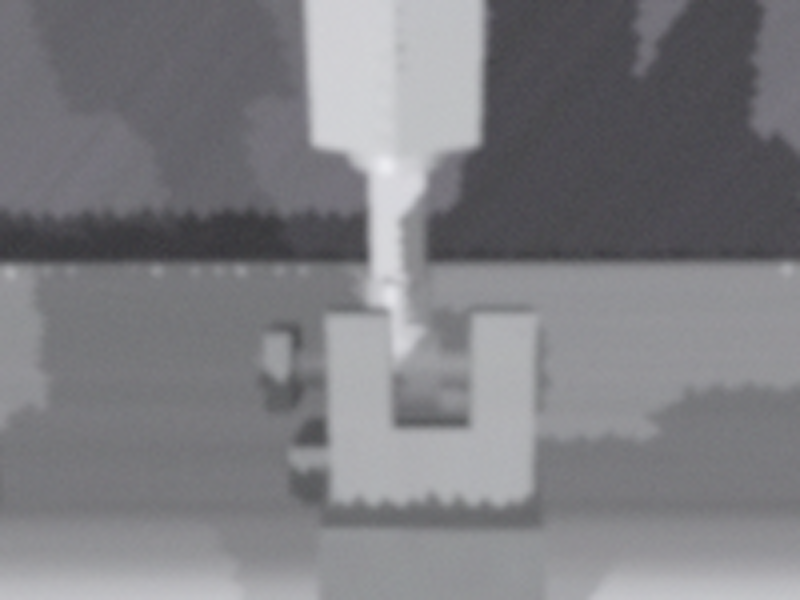

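The cap is fully down. In the crop, the fork spans 326–538 px with the slot from 390 to 470 (row ~370), the nut's lower end spans 310–484 (row 150), and the shank is left of the slot's centre.

```bash
python3 - <<'E'
from h import *
import pickle;P=pickle.load(open("P3.pkl","rb"))
def m(u,v,z): return toF(onz("wrist",215+u/4,35+v/4,z/1000,P))
for n,u,v,z in [("slotL",390,400,70),("slotR",470,400,70),("slotbottom",430,425,70),("forkL",326,400,70),("forkR",538,400,70),("lipTipL",330,310,73),("tipR",536,310,73),("nutL",310,150,42),("nutR",484,150,42),("shankL",370,190,36),("shankR",427,190,36),("earL",278,330,34),("plate edge",400,263,12)]: print(n,m(u,v,z))
print(proj("side",toW([-3,112,48])))
p0,r0=now()
a=cv2.imread("pics/w3full.png");g=a[:,:,0].astype(int);print(g[0:70:6,285:345:3])
E
```

```text
slotL [-1.7097 44.1663 70.    ]
slotR [12.34   44.1548 70.    ]
slotbottom [ 5.3181 39.7851 70.    ]
forkL [-12.9495  44.1755  70.    ]
forkR [24.2822 44.145  70.    ]
lipTipL [-11.7143  59.7373  73.    ]
tipR [23.3175 59.7085 73.    ]
nutL [-16.818   86.3807  42.    ]
nutR [15.4157 86.354  42.    ]
shankL [-6.0119 79.4178 36.    ]
shankR [ 4.8708 79.4088 36.    ]
earL [-24.6589  53.1869  34.    ]
plate edge [-0.757  65.1036 12.    ]
[307.4868 252.5222]
[[116 113 114 115 117 116 116 116 115 116 114 115 115 116 116  93  78  76
   78  78]
 [114 114 113 118 115 116 114 111 106 105 104 109 116 118 110  79  76  75
   78  79]
 [114 119 118 116 119 118 118  90  61  74  82  84 109 120 116 116 116  82
   76  80]
 [118 118 198 209 210 210 207 204 200 199 191 192 193 194 195 194 195 129
   78  78]
 [116 116 192 209 211 211 210 211 212 208 196 196 195 195 196 195 195 128
   81  79]
 [116 115 186 212 211 211 211 212 211 207 197 195 195 195 195 197 195 119
   80  82]
 [118 115 177 211 211 211 212 211 211 207 194 197 195 196 196 195 194 128
   82  82]
 [116 117 165 212 211 212 212 212 210 209 193 195 194 194 196 195 193 128
   78  77]
 [111 121 156 212 212 212 211 211 210 206 191 194 195 194 195 196 194 122
   80  79]
 [109 117 151 211 213 211 212 212 211 210 194 195 195 195 195 193 189 105
   79  82]
 [116 120 140 209 212 213 212 212 213 209 196 195 195 195 193 194 190 104
   83  79]
 [122 120 131 209 212 212 212 212 214 211 196 196 195 196 195 195 188  94
   82  83]]
```

```bash
python3 - <<'E'
from h import *
import pickle;P=pickle.load(open("P3.pkl","rb"))
print("cam",toF(P["position"]))
for dy in (0,-2.5,-4):
  for L in (1.1,1.15,1.2,1.25,1.3,1.35,1.4):
    q=[]
    for s in(47,83):
        y=48+dy+s*np.sin(L)-17.3*np.cos(L);z=26+s*np.cos(L)+17.3*np.sin(L);q+=[round(float(proj("wrist",toW([-1,y,z]),P)[1]),1)]
    print(dy,L,q,"want 72.5 15")
E
```

```text
cam [  4.1961  76.6125 316.0447]
0 1.1 [78.1, 22.1] want 72.5 15
0 1.15 [75.4, 18.4] want 72.5 15
0 1.2 [72.8, 15.2] want 72.5 15
0 1.25 [70.5, 12.4] want 72.5 15
0 1.3 [68.3, 10.1] want 72.5 15
0 1.35 [66.3, 8.1] want 72.5 15
0 1.4 [64.5, 6.6] want 72.5 15
-2.5 1.1 [81.9, 26.6] want 72.5 15
-2.5 1.15 [79.2, 22.9] want 72.5 15
-2.5 1.2 [76.7, 19.7] want 72.5 15
-2.5 1.25 [74.3, 16.8] want 72.5 15
-2.5 1.3 [72.1, 14.4] want 72.5 15
-2.5 1.35 [70.1, 12.4] want 72.5 15
-2.5 1.4 [68.3, 10.8] want 72.5 15
-4 1.1 [84.2, 29.3] want 72.5 15
-4 1.15 [81.5, 25.6] want 72.5 15
-4 1.2 [78.9, 22.3] want 72.5 15
-4 1.25 [76.6, 19.4] want 72.5 15
-4 1.3 [74.4, 17.0] want 72.5 15
-4 1.35 [72.3, 15.0] want 72.5 15
-4 1.4 [70.5, 13.3] want 72.5 15
```

```bash
cat >>h.py <<'E'
C=C+RF.apply([0,-.0015,0])
PV=np.array([48.,26.])
def bolt(lean,s,a,x):
    # pose with grasp point s mm along bolt at lean; tool tilt = lean - a
    return [x,PV[0]+s*np.sin(lean),PV[1]+s*np.cos(lean)],lean-a
E
python3 - <<'E'
from h import *
for n,q in dict(tin1=((475,241),(303,362)),tin2=((480,287),(234,352))).items():
    print(n,toF(onz("scene",*q[0],0)),toF(onz("side",*q[1],0)))
p0,r0=now();print(toF(p0))
g,t=bolt(1.23,71,.53,-.7);pre=np.array(g)+90*np.array([0,np.sin(t),np.cos(t)])
print(g,t,pre);print(rel(p0,r0,pre,t)); print(rel(p0,r0,g,t))
E
```

```text
tin1 [120.5514 310.805    0.    ] [108.5091 326.9032   0.    ]
tin2 [229.792  233.1514   0.    ] [223.8878 247.4096   0.    ]
[  4.5509   0.0423 192.1475]
[-0.7, np.float64(114.91670493715053), np.float64(49.730878625839686)] 0.7 [ -0.7    172.8963 118.5667]
(array([ 0.288 , -0.0084,  0.1228]), array([-0.0003, -0.446 ,  0.0006]))
(array([ 0.1913, -0.0084,  0.2375]), array([-0.0003, -0.446 ,  0.0006]))
```

{"op": "drive_tool", "data": {"dr": [[0,-0.06,0],[0,-0.12,0],[0,-0.18,0],[0,-0.24,0],[0,-0.3,0],[0,-0.36,0],[0,-0.42,0],[0,-0.446,0],[0,-0.446,0],[0,-0.446,0]], "translation": [[0.04,0,0],[0.08,0,0.01],[0.12,-0.003,0.02],[0.16,-0.005,0.04],[0.2,-0.007,0.06],[0.24,-0.008,0.08],[0.27,-0.008,0.1],[0.288,-0.0085,0.123],[0.288,-0.0085,0.123],[0.288,-0.0085,0.123]], "fingers": [70,70,70,70,70,70,70,70,70,70]}}

```text
t: 7.4
position: [0.4608, 0.1758, 0.1161]
tcp_rot: [0.373, 0.862, -0.139, 0.314]
ft_force: [0.9, -0.5, 0.5]
grip_width: 0.701
grasp_force: 0.0
```

```bash
python3 - <<'E'
from h import *
p0,r0=now();print(toF(p0),(tool(0.7).inv()*r0).as_rotvec(),state()["qpos"],state()["grip_width"])
g,t=bolt(1.23,71,.53,-.7);print(rel(p0,r0,g,t))
P=camera_params("wrist");a=camera("wrist")[:,:,::-1].copy();b=camera("side")[:,:,::-1][130:280,210:370]
b=cv2.resize(b,(426,400),interpolation=cv2.INTER_CUBIC)
cv2.circle(a,tuple(int(v) for v in proj("wrist",toW(g),P)),4,(0,0,255),1)
cv2.imwrite("pics/w4.png",cv2.resize(np.hstack([a,b]),(800,300)))
E
```

```text
[ -0.1675 178.0896 116.105 ] [-0.0033 -0.0018 -0.0115] [-1.0792  1.      0.4819  2.0856  1.116   0.3353 -1.1419] 0.7011509546801687
(array([-0.009 , -0.0015,  0.1525]), array([0.0021, 0.0012, 0.0073]))
```

View pics/w4.png

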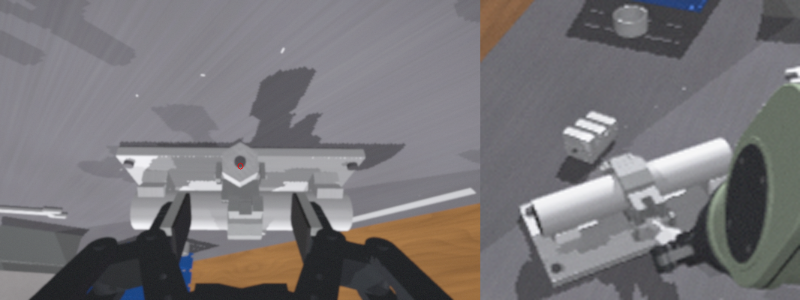

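The nut is centred between the open fingers, at (240,165) in the left view with the fingers at 180 and 300. In the side inset the arm reaches in clear of the tube and cap.

{"op": "drive_tool", "data": {"dr": [[0.002,0.001,0.007],[0.002,0.001,0.007],[0.002,0.001,0.007],[0.002,0.001,0.007],[0.002,0.001,0.007],[0.002,0.001,0.007],[0.002,0.001,0.007]], "translation": [[-0.009,-0.0015,0.03],[-0.009,-0.0015,0.06],[-0.009,-0.0015,0.09],[-0.009,-0.0015,0.12],[-0.009,-0.0015,0.14],[-0.009,-0.0015,0.1525],[-0.009,-0.0015,0.1525]], "fingers": [70,70,70,70,70,70,70]}}

```text
t: 8.2
position: [0.51, 0.1299, 0.0543]
tcp_rot: [0.387, 0.857, -0.141, 0.31]
ft_force: [-0.3, 0.6, 0.8]
grip_width: 0.701
grasp_force: 0.0
```

```bash
python3 - <<'E'
from h import *
p0,r0=now();print(toF(p0),(tool(0.7).inv()*r0).as_rotvec(),state()["qpos"],state()["ft_force"])
g,t=bolt(1.23,71,.53,-.7);print(rel(p0,r0,g,t))
P=camera_params("wrist");a=camera("wrist")[:,:,::-1].copy()
cv2.imwrite("pics/w5.png",a[150:400,120:520])
E
```

```text
[  5.187  110.9994  54.2778] [0.0129 0.0053 0.012 ] [-1.049   1.2321  0.7455  2.038   1.4112  0.0002 -1.4319] [-0.285   0.5781  0.7553]
(array([ 0.0097, -0.0099,  0.0018]), array([-0.0082, -0.0034, -0.0076]))
```

View pics/w5.png

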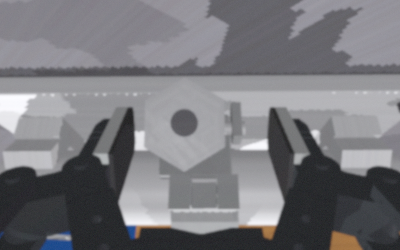

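The nut's end shows at (185,122), left of the finger centre at 200, because joint 6 reached its lower limit and pulled the arm off target. I'll use a smaller tilt.

```bash
python3 - <<'E'
from h import *
p0,r0=now()
g,t=bolt(1.23,71,.83,-.7);print(g,t,rel(p0,r0,g,t))
E
```

```text
[-0.7, np.float64(114.91670493715053), np.float64(49.730878625839686)] 0.4 (array([ 0.0099, -0.0099,  0.0027]), array([-0.0068,  0.1879, -0.0087]))
```

{"op": "drive_tool", "data": {"dr": [[-0.002,0.05,-0.002],[-0.004,0.1,-0.005],[-0.006,0.15,-0.008],[-0.007,0.188,-0.009],[-0.007,0.188,-0.009],[-0.007,0.188,-0.009],[-0.007,0.188,-0.009]], "translation": [[0.002,-0.002,-0.015],[0.004,-0.004,-0.015],[0.006,-0.006,-0.01],[0.008,-0.008,-0.005],[0.01,-0.01,0.002],[0.01,-0.01,0.002],[0.01,-0.01,0.002]], "fingers": [70,70,70,70,70,70,70]}}

```text
t: 8.95
position: [0.5023, 0.1297, 0.05]
tcp_rot: [0.394, 0.897, -0.081, 0.183]
ft_force: [0.5, 0.6, 0.6]
grip_width: 0.7
grasp_force: 0.0
```

```bash
python3 - <<'E'
from h import *
p0,r0=now();print(toF(p0),(tool(0.4).inv()*r0).as_rotvec(),state()["qpos"],state()["ft_force"])
g,t=bolt(1.23,71,.83,-.7);print(g,rel(p0,r0,g,t))
E
```

```text
[ -0.5506 116.0783  49.9896] [ 0.0002 -0.0041 -0.0039] [-0.6897  1.0094  0.2906  2.0208  1.2605  0.1585 -1.0487] [0.5232 0.6094 0.6499]
[-0.7, np.float64(114.91670493715053), np.float64(49.730878625839686)] (array([-0.0016, -0.0003,  0.0012]), array([-0.0001,  0.0026,  0.0025]))
```

{"op": "drive_tool", "data": {"dr": [[0,0,0],[0,0,0],[0,0,0],[0,0,0],[0,0,0],[0,0,0],[0,0,0]], "translation": [[-0.0015,0,0.001],[-0.0015,0,0.001],[-0.0015,0,0.001],[-0.0015,0,0.001],[-0.0015,0,0.001],[-0.0015,0,0.001],[-0.0015,0,0.001]], "fingers": [0,0,0,0,0,0,0]}}

```text
t: 9.65
position: [0.5033, 0.1286, 0.0499]
tcp_rot: [0.394, 0.897, -0.081, 0.183]
ft_force: [-5.1, 4.0, 4.6]
grip_width: 0.341
grasp_force: 62.2
```

```bash
cat >>h.py <<'E'
def plan(steps,a):
    p0,r0=now();f=toF(p0);d=f[1:]-PV
    s=state();print("F",f,"s",np.hypot(*d),"lean(pos)",np.arctan2(*d),"tilt",tiltof(r0),"force(F)",RF.inv().apply(s["ft_force"]),"grip",s["grip_width"],s["grasp_force"],"q",s["qpos"])
    for lean,sx,x in steps:
        dp,dr=rel(p0,r0,*bolt(lean,sx,a,x)); print(lean,sx,x,list(map(float,dp.round(4))),list(map(float,dr.round(3))))
def tiltof(r):
    z=RF.inv().apply(r.apply([0,0,1]));return float(np.arctan2(-z[1],-z[2]))
E
python3 - <<'E'
from h import *
plan([(1.23,71,-.7),(1.23,78,-.7),(1.23,84,-.7)],.83)
E
```

```text
F [ -0.5914 114.5304  49.9432] s 70.70767389463239 lean(pos) 1.2253445147743272 tilt 0.4023442322175596 force(F) [-1.0653  6.3947  4.5552] grip 0.3407283525690803 62.243028497323394 q [-0.6842  1.0088  0.2881  2.0194  1.2603  0.1584 -1.0456]
1.23 71 -0.7 [0.0007, -0.0002, 0.0001] [0.0, 0.001, 0.002]
1.23 78 -0.7 [0.0093, -0.0002, -0.0078] [0.0, 0.001, 0.002]
1.23 84 -0.7 [0.0167, -0.0001, -0.0146] [0.0, 0.001, 0.002]
```

{"op": "drive_tool", "data": {"dr": [[0,0,0],[0,0,0],[0,0,0],[0,0,0],[0,0,0]], "translation": [[0.005,0,-0.004],[0.01,0,-0.0085],[0.014,0,-0.0125],[0.0165,0,-0.0145],[0.0165,0,-0.0145]], "fingers": [0,0,0,0,0]}}

```text
t: 10.15
position: [0.4951, 0.137, 0.0542]
tcp_rot: [0.395, 0.897, -0.082, 0.183]
ft_force: [5.5, -5.0, -6.8]
grip_width: 0.336
grasp_force: 60.4
```

```bash
python3 - <<'E'
from h import *
plan([(1.23,84,-.7),(1.1,84,-.7),(1.0,84,-.7),(.9,84,0),(.8,84,2),(.7,84,3),(.65,84,4)],.83)
E
```

```text
F [ -1.0064 126.263   54.2044] s 83.1900879970428 lean(pos) 1.2249042749719596 tilt 0.404137657576906 force(F) [ 0.6966 -7.3473 -6.7901] grip 0.3356267917098952 60.4257835453609 q [-0.7026  0.9968  0.2747  2.0304  1.242   0.1771 -1.0488]
1.23 84 -0.7 [0.0015, 0.0005, -0.0004] [-0.001, 0.003, 0.001]
1.1 84 -0.7 [-0.0117, 0.0005, -0.0129] [-0.001, 0.085, 0.001]
1.0 84 -0.7 [-0.0229, 0.0005, -0.0214] [-0.001, 0.149, 0.001]
0.9 84 0 [-0.0348, 0.0016, -0.0286] [-0.001, 0.213, 0.001]
0.8 84 2 [-0.0475, 0.0049, -0.0347] [-0.001, 0.276, 0.001]
0.7 84 3 [-0.0606, 0.0065, -0.0394] [-0.001, 0.34, 0.001]
0.65 84 4 [-0.0674, 0.0082, -0.0413] [-0.001, 0.372, 0.001]
```

{"op": "drive_tool", "data": {"dr": [[0,0.025,0],[0,0.055,0],[0,0.085,0],[0,0.117,0],[0,0.149,0],[0,0.181,0],[0,0.213,0],[0,0.245,0],[0,0.276,0],[0,0.308,0],[0,0.308,0]], "translation": [[-0.002,0,-0.004],[-0.007,0,-0.0085],[-0.0117,0.001,-0.0129],[-0.017,0.002,-0.017],[-0.0229,0.004,-0.0214],[-0.029,0.006,-0.025],[-0.0348,0.008,-0.0286],[-0.041,0.009,-0.032],[-0.0475,0.0105,-0.0347],[-0.054,0.0105,-0.037],[-0.054,0.0105,-0.037]], "fingers": [0,0,0,0,0,0,0,0,0,0,0]}}

```text
t: 11.25
position: [0.5143, 0.1239, 0.0866]
tcp_rot: [0.404, 0.914, 0.015, -0.038]
ft_force: [2.3, -3.3, -9.4]
grip_width: 0.339
grasp_force: 60.7
```

```bash
python3 - <<'E'
from h import *
plan([(.75,84,5.3),(.65,84,5.3),(.6,84,5.3),(.55,84,5.3),(.5,84,5.3),(.45,84,5.3)],.83)
a=camera("wrist")[:,:,::-1].copy();c=camera("scene")[:,:,::-1][170:270,300:420];b=camera("side")[:,:,::-1][180:280,250:370]
f=lambda i:cv2.resize(i,(400,300),interpolation=cv2.INTER_CUBIC)
cv2.imwrite("pics/w6.png",np.vstack([np.hstack([f(c),f(b)]),np.hstack([f(a),f(a[100:300,200:440])])]))
E
```

```text
F [  4.3485 103.7017  86.564 ] s 82.284147321563 lean(pos) 0.7436023628134552 tilt -0.08216593463260909 force(F) [-0.5186 -3.9983 -9.4039] grip 0.3392184528169332 60.70075821771752 q [ 0.0408  0.9608 -0.5822  1.7581  0.6723  0.6629 -0.1582]
0.75 84 5.3 [0.0027, 0.0016, -0.0013] [-0.002, -0.001, -0.001]
0.65 84 5.3 [-0.0072, 0.0016, -0.0111] [-0.002, 0.062, -0.001]
0.6 84 5.3 [-0.0125, 0.0016, -0.0157] [-0.002, 0.094, -0.001]
0.55 84 5.3 [-0.0181, 0.0016, -0.02] [-0.002, 0.126, -0.001]
0.5 84 5.3 [-0.0238, 0.0016, -0.024] [-0.002, 0.158, -0.001]
0.45 84 5.3 [-0.0298, 0.0016, -0.0277] [-0.002, 0.19, -0.001]
```

View pics/w6.png

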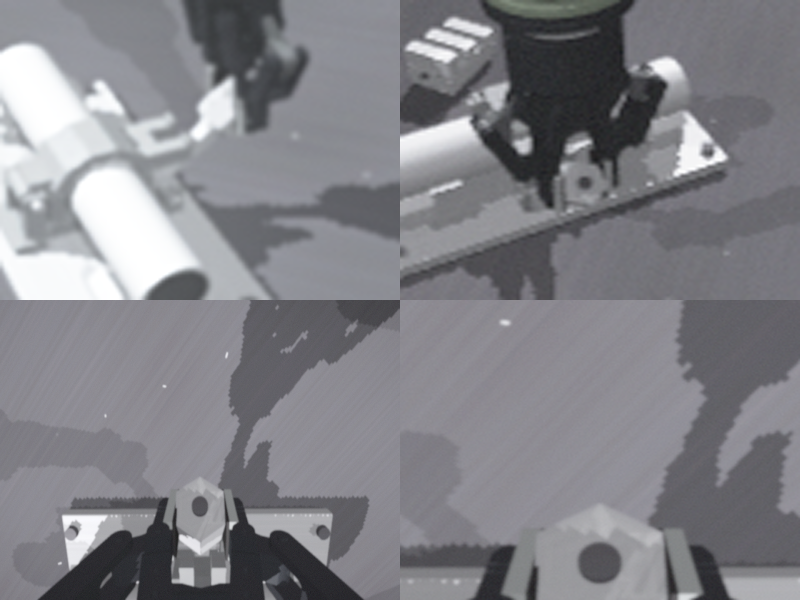

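The scene panel shows the bolt at partial lean, gripped outside the prongs. In the wrist panel the nut is centred at (200,505), and the fork shows just below it near (205,575). I'll measure the slot there numerically.

```bash
python3 - <<'E'
from h import *
P=camera_params("wrist");a=camera("wrist")
print(toF(P["position"]),[proj("wrist",toW([x,y,z]),P).round(1).tolist() for x,y,z in((-1.7,50,70),(12.3,50,70),(5.3,58,73),(5.3,42,70),(-12.7,50,70),(23.3,50,70))])
for v in range(355,392,5): print(v,a[v,276:376:3,1].tolist())
E
```

```text
[  4.8691 173.5883 216.1608] [[308.2, 373.8], [336.5, 373.9], [322.4, 364.1], [322.3, 387.5], [285.9, 373.8], [358.8, 374.0]]
355 [133, 99, 101, 105, 108, 107, 106, 107, 107, 105, 106, 107, 102, 99, 102, 101, 103, 101, 101, 101, 117, 106, 107, 106, 106, 105, 104, 108, 139, 148, 146, 73, 41, 43]
360 [112, 100, 99, 178, 201, 200, 201, 199, 198, 201, 194, 121, 100, 100, 100, 99, 97, 101, 101, 100, 151, 198, 199, 198, 197, 196, 198, 196, 166, 145, 141, 66, 43, 44]
365 [101, 100, 101, 170, 205, 205, 204, 203, 204, 204, 203, 130, 101, 100, 98, 100, 100, 101, 103, 100, 161, 202, 205, 203, 203, 203, 203, 202, 162, 143, 139, 62, 44, 40]
370 [100, 103, 104, 146, 203, 204, 203, 203, 203, 203, 202, 132, 103, 104, 104, 105, 106, 103, 104, 105, 162, 204, 203, 203, 202, 203, 202, 200, 152, 146, 136, 55, 42, 47]
375 [170, 177, 178, 185, 201, 200, 201, 202, 203, 201, 201, 130, 105, 104, 106, 105, 103, 103, 106, 104, 162, 201, 202, 201, 201, 200, 199, 197, 150, 144, 134, 52, 42, 42]
380 [40, 42, 39, 46, 42, 43, 55, 74, 103, 140, 165, 125, 101, 104, 103, 106, 102, 103, 97, 91, 130, 132, 103, 68, 50, 41, 41, 44, 42, 41, 41, 42, 40, 43]
385 [44, 42, 42, 41, 41, 41, 43, 45, 44, 42, 46, 42, 42, 47, 45, 47, 47, 46, 41, 41, 33, 43, 44, 44, 43, 46, 44, 43, 44, 45, 45, 39, 42, 43]
390 [43, 40, 42, 38, 42, 43, 39, 38, 41, 41, 44, 44, 41, 38, 42, 36, 44, 39, 41, 39, 38, 42, 40, 39, 39, 42, 39, 39, 40, 41, 36, 41, 43, 42]
```

Slot edges at u ≈ 309 and 335.5 agree with slot x ≈ 5.3 mm, the same as the earlier view. Swinging on gently.

{"op": "drive_tool", "data": {"dr": [[0,0,0],[0,0.03,0],[0,0.062,0],[0,0.094,0],[0,0.126,0],[0,0.158,0],[0,0.158,0]], "translation": [[0.001,0.0016,-0.001],[-0.002,0.0016,-0.006],[-0.0072,0.0016,-0.0115],[-0.0125,0.0016,-0.016],[-0.0181,0.0016,-0.0205],[-0.0238,0.0016,-0.0245],[-0.0238,0.0016,-0.0245]], "fingers": [0,0,0,0,0,0,0]}}

```text
t: 12.15
position: [0.5256, 0.114, 0.0997]
tcp_rot: [0.398, 0.903, 0.065, -0.15]
ft_force: [3.2, -4.9, -9.6]
grip_width: 0.345
grasp_force: 61.0
```

```bash
python3 - <<'E'
from h import *
plan([(.5,84,5.3),(.45,84,5.3),(.4,84,5.3),(.35,84,5.3),(.3,84,5.3),(.25,84,5.3)],.83)
E
```

```text
F [ 5.9888 88.7788 99.6834] s 84.21493240787096 lean(pos) 0.5054749838160281 tilt -0.32863384697959236 force(F) [-0.9281 -5.758  -9.5734] grip 0.34537217247848206 60.956898835720494 q [ 0.2341  1.0642 -0.791   1.5687  0.4889  0.9067  0.1116]
0.5 84 5.3 [-0.0008, -0.0011, -0.0003] [-0.002, 0.001, -0.001]
0.45 84 5.3 [-0.0056, -0.0012, -0.0054] [-0.002, 0.033, -0.001]
0.4 84 5.3 [-0.0107, -0.0012, -0.0102] [-0.002, 0.065, -0.001]
0.35 84 5.3 [-0.0161, -0.0012, -0.0147] [-0.002, 0.096, -0.001]
0.3 84 5.3 [-0.0216, -0.0012, -0.0189] [-0.002, 0.128, -0.001]
0.25 84 5.3 [-0.0274, -0.0012, -0.0229] [-0.002, 0.16, -0.001]
```

{"op": "drive_tool", "data": {"dr": [[0,0.016,0],[0,0.033,0],[0,0.049,0],[0,0.065,0],[0,0.08,0],[0,0.096,0],[0,0.112,0],[0,0.128,0],[0,0.128,0]], "translation": [[-0.003,-0.001,-0.0028],[-0.0056,-0.001,-0.0054],[-0.008,-0.001,-0.0078],[-0.0107,-0.001,-0.0102],[-0.0134,-0.001,-0.0125],[-0.0161,-0.001,-0.0147],[-0.0188,-0.001,-0.0168],[-0.0216,-0.001,-0.0189],[-0.0216,-0.001,-0.0189]], "fingers": [0,0,0,0,0,0,0,0,0]}}

```text
t: 13.05
position: [0.5356, 0.1027, 0.1065]
tcp_rot: [0.389, 0.883, 0.104, -0.24]
ft_force: [2.9, -3.7, -9.9]
grip_width: 0.338
grasp_force: 61.0
```

```bash
python3 - <<'E'
from h import *
plan([(.25,84,5.3),(.2,84,5.3),(.15,84,5.3),(.1,84,5.3),(.05,84,5.3),(.0,84,5.3)],.83)
E
```

```text
F [  5.8444  73.6885 106.499 ] s 84.49844268917312 lean(pos) 0.3089004708779258 tilt -0.5295450132005266 force(F) [-0.3596 -4.7028 -9.938 ] grip 0.33798094403685025 61.0347293067025 q [ 0.3246  1.1669 -0.8893  1.3937  0.3738  1.1174  0.2696]
0.25 84 5.3 [-0.0063, -0.0009, -0.0054] [-0.002, 0.032, -0.0]
0.2 84 5.3 [-0.0114, -0.0009, -0.0102] [-0.002, 0.064, -0.0]
0.15 84 5.3 [-0.0167, -0.0009, -0.0147] [-0.002, 0.096, -0.0]
0.1 84 5.3 [-0.0223, -0.001, -0.019] [-0.002, 0.128, -0.0]
0.05 84 5.3 [-0.0281, -0.001, -0.023] [-0.002, 0.159, -0.0]
0.0 84 5.3 [-0.034, -0.001, -0.0267] [-0.002, 0.191, -0.0]
```

{"op": "drive_tool", "data": {"dr": [[0,0.016,0],[0,0.032,0],[0,0.048,0],[0,0.064,0],[0,0.08,0],[0,0.096,0],[0,0.112,0],[0,0.128,0],[0,0.144,0],[0,0.159,0],[0,0.159,0]], "translation": [[-0.004,-0.001,-0.003],[-0.0063,-0.001,-0.0054],[-0.009,-0.001,-0.0078],[-0.0114,-0.001,-0.0102],[-0.014,-0.001,-0.0125],[-0.0167,-0.001,-0.0147],[-0.0195,-0.001,-0.0169],[-0.0223,-0.001,-0.019],[-0.0252,-0.001,-0.021],[-0.0281,-0.001,-0.023],[-0.0281,-0.001,-0.023]], "fingers": [0,0,0,0,0,0,0,0,0,0,0]}}

```text
t: 14.15
position: [0.5496, 0.0866, 0.1102]
tcp_rot: [0.373, 0.846, 0.153, -0.349]
ft_force: [-1.7, -0.6, -11.9]
grip_width: 0.34
grasp_force: 60.8
```

```bash
python3 - <<'E'
from h import *
plan([(.05,84,5.3),(.02,84,5.3),(0,84,5.3),(-.02,84,5.3),(-.04,84,5.3)],.83)
E
```

```text
F [  5.2448  52.3723 110.155 ] s 84.26851299637397 lean(pos) 0.0519091566880778 tilt -0.7816816137479766 force(F) [ -1.6214   0.6857 -11.8633] grip 0.3398797865026771 60.80229482729919 q [ 0.3762  1.3074 -0.958   1.1438  0.2552  1.3987  0.4066]
0.05 84 5.3 [-0.0005, 0.0001, 0.0001] [-0.001, -0.001, -0.0]
0.02 84 5.3 [-0.0034, 0.0001, -0.003] [-0.001, 0.018, -0.0]
0 84 5.3 [-0.0054, 0.0001, -0.005] [-0.001, 0.031, -0.0]
-0.02 84 5.3 [-0.0074, 0.0001, -0.0069] [-0.001, 0.043, -0.0]
-0.04 84 5.3 [-0.0094, 0.0001, -0.0088] [-0.001, 0.056, -0.0]
```

{"op": "drive_tool", "data": {"dr": [[0,0.01,0],[0,0.02,0],[0,0.031,0],[0,0.031,0]], "translation": [[-0.002,0,-0.0015],[-0.0035,0,-0.003],[-0.0054,0,-0.005],[-0.0054,0,-0.005]], "fingers": [0,0,0,0]}}

```text
t: 14.55
position: [0.5525, 0.0835, 0.1102]
tcp_rot: [0.369, 0.837, 0.162, -0.369]
ft_force: [-2.9, 1.4, -11.4]
grip_width: 0.342
grasp_force: 60.6
```

```bash
python3 - <<'E'
from h import *
plan([(0,84,5.3),(-.02,84,5.3),(-.04,84,5.3)],.83)
E
```

```text
F [  5.3553  48.0847 110.2316] s 84.2316829935264 lean(pos) 0.0010060457958520955 tilt -0.830025708948936 force(F) [ -1.1435   2.9796 -11.3734] grip 0.34233209845199936 60.637972269323654 q [ 0.3791  1.3358 -0.9669  1.0902  0.2346  1.4558  0.4265]
0 84 5.3 [-0.0004, -0.0001, 0.0002] [-0.001, -0.0, -0.0]
-0.02 84 5.3 [-0.0023, -0.0001, -0.0019] [-0.001, 0.013, -0.0]
-0.04 84 5.3 [-0.0042, -0.0001, -0.0039] [-0.001, 0.025, -0.0]
```

{"op": "drive_tool", "data": {"dr": [[0,0.006,0],[0,0.013,0],[0,0.013,0]], "translation": [[-0.001,0,-0.001],[-0.0023,0,-0.002],[-0.0023,0,-0.002]], "fingers": [0,0,0]}}

```text
t: 14.85
position: [0.5538, 0.0823, 0.1102]
tcp_rot: [0.367, 0.834, 0.166, -0.378]
ft_force: [-2.7, 1.7, -11.4]
grip_width: 0.339
grasp_force: 60.5
```

```bash
python3 - <<'E'
from h import *
plan([(-.02,84,5.3),(-.02,80,5.3),(-.02,76,5.3),(-.02,74,5.3),(-.02,73,5.3),(-.02,72,5.3)],.83)
E
```

```text
F [  5.4361  46.3436 110.1766] s 84.192870638492 lean(pos) -0.01967525614698332 tilt -0.8497774931059839 force(F) [ -0.8506   3.0805 -11.4282] grip 0.33863691539149793 60.54497663746588 q [ 0.3797  1.3476 -0.9704  1.0677  0.2264  1.4795  0.4342]
-0.02 84 5.3 [-0.0003, -0.0002, 0.0002] [-0.001, 0.0, 0.0]
-0.02 80 5.3 [-0.0052, -0.0002, 0.0047] [-0.001, 0.0, 0.0]
-0.02 76 5.3 [-0.0101, -0.0002, 0.0092] [-0.001, 0.0, 0.0]
-0.02 74 5.3 [-0.0126, -0.0002, 0.0114] [-0.001, 0.0, 0.0]
-0.02 73 5.3 [-0.0138, -0.0002, 0.0126] [-0.001, 0.0, 0.0]
-0.02 72 5.3 [-0.015, -0.0002, 0.0137] [-0.001, 0.0, 0.0]
```

{"op": "drive_tool", "data": {"dr": [[0,0.006,0],[0,0.012,0],[0,0.018,0],[0,0.018,0]], "translation": [[-0.001,0,-0.001],[-0.002,0,-0.002],[-0.003,0,-0.0028],[-0.003,0,-0.0028]], "fingers": [0,0,0,0]}}

```text
t: 15.25
position: [0.5554, 0.0805, 0.11]
tcp_rot: [0.365, 0.828, 0.171, -0.389]
ft_force: [-3.1, 2.5, -11.7]
grip_width: 0.343
grasp_force: 60.5
```

```bash
python3 - <<'E'
from h import *
plan([(-.05,84,5.3)],.83)
E
```

```text
F [  5.471   43.9287 109.9644] s 84.0630726237806 lean(pos) -0.04845092506380001 tilt -0.8782318334788198 force(F) [ -0.5928   3.8947 -11.6633] grip 0.3433281138873005 60.495541344280355 q [ 0.3801  1.3646 -0.975   1.0354  0.2146  1.5133  0.4443]
-0.05 84 5.3 [-0.0002, -0.0003, -0.0001] [-0.001, 0.001, 0.0]
```

{"op": "drive_tool", "data": {"dr": [[0,0.006,0],[0,0.012,0],[0,0.012,0]], "translation": [[-0.001,0,-0.001],[-0.002,0,-0.002],[-0.002,0,-0.002]], "fingers": [0,0,0]}}

```text
t: 15.55
position: [0.5561, 0.0798, 0.11]
tcp_rot: [0.363, 0.825, 0.174, -0.398]
ft_force: [-8.8, 7.1, -9.8]
grip_width: 0.344
grasp_force: 60.6
```

```bash
python3 - <<'E'
from h import *
plan([(-.05,84,5.3)],.83);print(RF.inv().apply(state()["torque"]))
P=camera_params("wrist");a=camera("wrist")
cv2.imwrite("pics/w7.png",a[:,:,::-1])
b=camera("scene");cv2.imwrite("pics/s7.png",b[:,:,::-1])
for n,y,z in(("tip",62,73),("slotbot",42,70),("nutbot",48,84),("collar",48,81)):print(n,[proj("scene",toW([x,y,z])).round(1).tolist() for x in(-10,5.3,20)])
E
```

```text
F [  5.5058  42.9394 110.0427] s 84.19493447176531 lean(pos) -0.06014160826717393 tilt -0.8981626666778884 force(F) [-1.7208 11.1317 -9.8037] grip 0.34384441460649606 60.60368523700163 q [ 0.3796  1.376  -0.9784  1.0143  0.2065  1.5364  0.4506]
-0.05 84 5.3 [0.0007, -0.0003, 0.0013] [-0.002, -0.012, 0.001]
[-1.2834  0.0244  0.1479]
tip [[350.4, 208.1], [353.4, 212.2], [356.4, 216.2]]
slotbot [[342.1, 211.4], [345.0, 215.5], [347.8, 219.6]]
nutbot [[344.8, 205.7], [347.7, 209.8], [350.6, 213.8]]
collar [[344.7, 206.8], [347.7, 210.9], [350.6, 214.9]]
```

Force jumped at y ≈ 43.5: that's the slot's bottom. I'll back off to upright, then let the collar down.

```bash
sed -i 's/PV=np.array(\[48.,26.\])/PV=np.array([45.2,26.])/' h.py; python3 - <<'E'
from h import *
plan([(-.005,84,5.4),(-.005,80,5.4),(-.005,78,5.4),(-.005,76.5,5.4),(-.005,75.3,5.4),(-.005,74.5,5.4)],.835)
E
```

```text
F [  5.5144  42.9758 110.0707] s 84.10010107117391 lean(pos) -0.026450222920388088 tilt -0.8975577811689732 force(F) [  0.8126  10.8308 -10.7506] grip 0.34075621641502873 60.60744231333956 q [ 0.3795  1.3757 -0.9784  1.0148  0.2068  1.5359  0.4505]
-0.005 84 5.4 [0.0018, -0.0002, 0.0024] [-0.002, -0.037, 0.001]
-0.005 80 5.4 [-0.0034, -0.0002, 0.0066] [-0.002, -0.037, 0.001]
-0.005 78 5.4 [-0.006, -0.0002, 0.0087] [-0.002, -0.037, 0.001]
-0.005 76.5 5.4 [-0.008, -0.0002, 0.0103] [-0.002, -0.037, 0.001]
-0.005 75.3 5.4 [-0.0095, -0.0002, 0.0115] [-0.002, -0.037, 0.001]
-0.005 74.5 5.4 [-0.0105, -0.0002, 0.0124] [-0.002, -0.037, 0.001]
```

{"op": "drive_tool", "data": {"dr": [[0,-0.015,0],[0,-0.037,0],[0,-0.037,0],[0,-0.037,0],[0,-0.037,0],[0,-0.037,0]], "translation": [[0.001,0,0.001],[0.0022,0,0.0026],[0.0022,0,0.0026],[0,0,0.005],[-0.002,0,0.007],[-0.002,0,0.007]], "fingers": [0,0,0,0,0,0]}}

```text
t: 16.25
position: [0.5548, 0.0813, 0.1065]
tcp_rot: [0.368, 0.836, 0.164, -0.373]
ft_force: [-3.3, 4.9, -10.1]
grip_width: 0.341
grasp_force: 61.1
```

```bash
python3 - <<'E'
from h import *
plan([(-.005,80,5.4),(-.005,78,5.4),(-.005,76.5,5.4),(-.005,75.3,5.4),(-.005,74.5,5.4)],.835)
E
```

```text
F [  5.5355  44.9811 106.4581] s 80.4583879375389 lean(pos) -0.0027201710373855976 tilt -0.8387340108911516 force(F) [  0.8593   5.8639 -10.1061] grip 0.3409058866456952 61.12498973321635 q [ 0.3786  1.3479 -0.9664  1.0704  0.2341  1.4704  0.4358]
-0.005 80 5.4 [-0.0008, -0.0002, 0.0003] [-0.001, 0.001, 0.0]
-0.005 78 5.4 [-0.0032, -0.0002, 0.0025] [-0.001, 0.001, 0.0]
-0.005 76.5 5.4 [-0.0051, -0.0002, 0.0042] [-0.001, 0.001, 0.0]
-0.005 75.3 5.4 [-0.0066, -0.0002, 0.0056] [-0.001, 0.001, 0.0]
-0.005 74.5 5.4 [-0.0076, -0.0002, 0.0064] [-0.001, 0.001, 0.0]
```

{"op": "drive_tool", "data": {"dr": [[0,0,0],[0,0,0],[0,0,0],[0,0,0],[0,0,0]], "translation": [[-0.002,0,0.001],[-0.0035,0,0.0022],[-0.005,0,0.0037],[-0.006,0,0.0046],[-0.006,0,0.0046]], "fingers": [0,0,0,0,0]}}

```text
t: 16.75
position: [0.5549, 0.0813, 0.1022]
tcp_rot: [0.368, 0.836, 0.164, -0.373]
ft_force: [-4.1, 5.0, -8.1]
grip_width: 0.338
grasp_force: 61.1
```

```bash
python3 - <<'E'
from h import *
plan([(-.008,76.5,5.4),(-.008,75.3,5.4),(-.008,74.5,5.4),(-.008,73.5,5.4)],.835)
E
```

```text
F [  5.5829  44.8931 102.2162] s 76.21686140210225 lean(pos) -0.0040260663093495 tilt -0.8393287897058217 force(F) [ 0.3394  6.4597 -8.0777] grip 0.337583234509333 61.065334037994035 q [ 0.3779  1.3542 -0.9649  1.0687  0.237   1.4677  0.439 ]
-0.008 76.5 5.4 [0.0, -0.0003, -0.0007] [-0.001, 0.002, 0.001]
-0.008 75.3 5.4 [-0.0015, -0.0003, 0.0007] [-0.001, 0.002, 0.001]
-0.008 74.5 5.4 [-0.0025, -0.0003, 0.0016] [-0.001, 0.002, 0.001]
-0.008 73.5 5.4 [-0.0037, -0.0003, 0.0027] [-0.001, 0.002, 0.001]
```

{"op": "drive_tool", "data": {"dr": [[0,0,0],[0,0,0],[0,0,0]], "translation": [[-0.0012,0,0.0011],[-0.0025,0,0.0022],[-0.0025,0,0.0022]], "fingers": [0,0,0]}}

```text
t: 17.05
position: [0.5548, 0.0813, 0.1003]
tcp_rot: [0.368, 0.836, 0.164, -0.373]
ft_force: [-5.9, 5.1, -8.3]
grip_width: 0.339
grasp_force: 61.1
```

```bash
python3 - <<'E'
from h import *
plan([(-.008,74.5,5.4),(-.008,73.5,5.4),(-.008,72,5.4)],.835)
E
```

```text
F [  5.5782  44.9337 100.2678] s 74.2682419022784 lean(pos) -0.0035849969266185753 tilt -0.8394503784491258 force(F) [-0.8803  7.7553 -8.287 ] grip 0.338765696731055 61.08386097592302 q [ 0.3777  1.357  -0.9642  1.0685  0.2384  1.4659  0.4404]
-0.008 74.5 5.4 [-0.0001, -0.0003, -0.0007] [-0.001, 0.002, 0.001]
-0.008 73.5 5.4 [-0.0013, -0.0003, 0.0005] [-0.001, 0.002, 0.001]
-0.008 72 5.4 [-0.0032, -0.0003, 0.0021] [-0.001, 0.002, 0.001]
```

{"op": "drive_tool", "data": {"dr": [[0,0,0],[0,0,0],[0,0,0]], "translation": [[-0.001,0,0.0009],[-0.002,0,0.0018],[-0.002,0,0.0018]], "fingers": [0,0,0]}}

```text
t: 17.35
position: [0.5548, 0.0814, 0.0987]
tcp_rot: [0.368, 0.836, 0.164, -0.373]
ft_force: [-4.7, 5.1, -7.7]
grip_width: 0.338
grasp_force: 61.1
```

```bash
python3 - <<'E'
from h import *
plan([(-.008,72,5.4),(-.008,70,5.4)],.835)
P=camera_params("wrist");a=camera("wrist");cv2.imwrite("pics/w8.png",a[:,:,::-1]);b=camera("scene");cv2.imwrite("pics/s8.png",b[:,:,::-1])
g=b[190:232:2,330:372:2,1];print(g)
E
```

```text
F [ 5.5902 44.9429 98.7302] s 72.7306045291844 lean(pos) -0.0035350186675099193 tilt -0.8395107887986947 force(F) [-0.0357  6.9749 -7.6743] grip 0.3381876980578135 61.099171709502116 q [ 0.3775  1.3591 -0.9637  1.0682  0.2394  1.4645  0.4414]
-0.008 72 5.4 [-0.0013, -0.0003, 0.0004] [-0.001, 0.002, 0.001]
-0.008 70 5.4 [-0.0037, -0.0003, 0.0027] [-0.001, 0.002, 0.001]
[[ 79  77  74  74  91 141 149 148 148 148 148 146 147 145 146 146 146 147
  147 147 148]
 [ 78  78  77  77  81 136 147 149 148 146 147 148 147 147 146 147 146 146
  146 145 146]
 [ 79  78  78  78  81  99 107 141 154 157 152 149 146 147 146 147 147 147
  147 146 147]
 [ 80  79  79  76  77  78 120 157 173 170 171 165 153 147 147 147 148 149
  146 147 147]
 [ 78  78  76  75  78  80 138 182 133 113 152 191 175 150 147 147 146 146
  145 146 146]
 [ 88  76  77  81  80  79  83 113  99 112 169 194 176 149 147 147 146 146
  146 145 146]
 [107  94  79  84  84  83  83  78  79 134 185 192 179 147 145 146 146 146
  146 148 146]
 [110 103  83  82  81  81  81  78  78 106 165 161 153 144 144 145 144 145
  145 157 146]
 [108 103  91  84
[... 440 characters left out ...]
6 127 125 116 123 140 149 158 153 130 124 140 148 148 148 146
  147 144 143]
 [224 227 200 175 177 165 212 214 180 156 151 149 145 135 146 148 147 146
  145 146 145]
 [219 205 177 156 164 167 205 228 215 164 142 139 138 138 145 148 147 146
  145 145 144]
 [152 148 151 147 142 142 146 166 154 140 138 138 137 139 147 147 147 146
  146 145 145]
 [168 187 192 188 168 141 138 138 137 141 138 137 146 147 149 148 148 147
  147 146 145]
 [226 242 238 230 204 154 137 139 147 160 149 121 143 149 148 148 148 148
  148 147 146]
 [255 255 254 252 239 200 146 143 158 170 177 144 121 150 150 148 148 147
  148 147 146]
 [255 254 254 252 220 200 171 140 159 171 174 161 127 145 149 149 150 150
  148 147 146]]
```

{"op": "drive_tool", "data": {"dr": [[0,0,0],[0,0,0],[0,0,0]], "translation": [[-0.0005,0,0.0008],[-0.001,0,0.0016],[-0.001,0,0.0016]], "fingers": [0,0,0]}}

```text
t: 17.75
position: [0.5548, 0.0814, 0.0982]
tcp_rot: [0.368, 0.836, 0.164, -0.373]
ft_force: [-4.8, 2.5, 4.6]
grip_width: 0.342
grasp_force: 62.4
```

```bash
python3 - <<'E'
from h import *
plan([(-.008,72,5.4),(-.008,70,5.4)],.835)
E
```

```text
F [ 5.6077 45.0457 98.2333] s 72.23347018892757 lean(pos) -0.0021356864442537214 tilt -0.8394052666650873 force(F) [-1.8328  5.0459  4.6284] grip 0.34179222531630443 62.445995720336214 q [ 0.3777  1.3597 -0.9637  1.069   0.2398  1.4631  0.4416]
-0.008 72 5.4 [-0.0008, -0.0003, -0.0003] [-0.001, 0.002, 0.001]
-0.008 70 5.4 [-0.0032, -0.0003, 0.002] [-0.001, 0.002, 0.001]
```

Fz flipped from −7.7 to +4.6 N, so the collar is seated. Its depth matches the seat rather than the lip top. Releasing and rising straight up.

{"op": "drive_tool", "data": {"dr": [[0,0,0],[0,0,0],[0,0,0],[0,0,0],[0,0,0],[0,0,0]], "translation": [[0,0,0],[0,0,0],[0,0,0],[0,0,0],[0,0,0],[0,0,0]], "fingers": [70,70,70,70,70,70]}}

```text
t: 18.35
position: [0.5549, 0.081, 0.0971]
tcp_rot: [0.368, 0.836, 0.163, -0.372]
ft_force: [0.4, 0.1, 0.2]
grip_width: 0.699
grasp_force: 0.0
```

{"op": "drive_tool", "data": {"dr": [[0,0,0],[0,0,0],[0,0,0],[0,0,0],[0,0,0],[0,0,0],[0,0,0],[0,0,0]], "translation": [[0.012,0,-0.011],[0.03,0,-0.027],[0.06,0,-0.055],[0.09,0,-0.08],[0.124,0,-0.111],[0.1,0,-0.2],[0.1,0,-0.25],[0.1,0,-0.25]], "fingers": [70,70,70,70,70,70,70,70]}}

```text
t: 19.15
position: [0.6049, 0.0269, 0.2454]
tcp_rot: [0.369, 0.836, 0.165, -0.371]
ft_force: [-1.3, 1.0, -1.1]
grip_width: 0.704
grasp_force: 0.0
```

```bash
python3 - <<'E'
from h import *
s=state();print(toF(s["position"]),s["ft_force"],s["t"])
b=camera("scene");c=camera("side");cv2.imwrite("pics/s9.png",b[:,:,::-1]);cv2.imwrite("pics/d9.png",c[:,:,::-1])
# expected with true fixture y offset ~ -2 in F
for n,y,z in(("nut top",46,111),("nut bot",46,75),("boltend?",46,118)):
    print(n,proj("scene",toW([5.4,y,z])).round(1),proj("side",toW([5.4,y,z])).round(1))
u0=300;v0=165
for nm,im,(u0,v0) in(("scene",b,(322,180)),("side",c,(270,190))):
    print(nm,u0,v0)
    for r in im[v0:v0+56:2,u0:u0+60:2,1]: print(''.join(f"{v:4d}" for v in r))
E
```

```text
[  5.8455 -29.0708 245.4047] [-1.3284  0.9963 -1.1082] 19.15
nut top [347.3 200. ] [291.5 216.5]
nut bot [346.8 213.3] [292.2 227.4]
boltend? [347.4 197.3] [291.3 214.3]
scene 322 180
 156 156 154 155 156 156 156 157 156 156 155 156 154 154 154 153 154 154 154 153 153 152 152 151 151 151 151 150 151 151
 158 158 157 157 157 156 157 156 155 155 155 155 155 154 153 153 152 153 153 153 153 153 153 152 152 152 152 150 151 151
 159 158 158 158 158 159 158 158 158 156 155 156 155 153 154 153 153 152 152 153 152 152 152 151 151 152 153 151 152 152
 158 158 158 158 159 158 159 157 158 156 156 156 156 156 154 154 154 154 152 153 152 152 151 151 152 152 152 152 151 152
 158 159 159 158 159 158 157 158 157 156 157 156 155 154 154 154 155 154 154 154 154 153 152 152 152 151 152 152 151 151
 160 159 160 159 158 158 159 157 157 156 157 156 156 155 154 155 154 154 153 154 152 153 153 153 154 152 153 153 152 152
 161 161 160 160 160 160 158 159 158 157 158 156 154 155 155 155 157 154 155 154 153 153 153 152 152 153 154 154 151 153
 159 160 160 159 158 159 159 159 159 157 157 162 182 216 172 154 153 
[... 5172 characters left out ...]
107 101 114 115 116 106 117 104  86  94 105  99 115 117 119 120 120 119 120 121 120 132 119 120
 125 123 119 112 115 122  81  97  97 105  94  94 116 107  93  96 100 139 163 122 120 122 119 120 119 121 119 119 119 119
 114 114 117 122 120 124 110  78  95 101  93 103 120 114  90  98 117 107 152 117 121 120 121 119 122 120 119 120 118 121
 119 120 122 122 121 121 121  97 110  93 123 134 119 143 140 134 118 103  95 117 120 121 118 119 122 121 119 145 121 127
 120 123 122 124 122 120 125 113 118 102 131 149 136 135 129 117 123 104  91 115 121 118 119 118 121 130 124 117 117 110
 121 123 122 122 123 120 126 126 126 119 133 125 128 119 115 117 119 118 110 120 121 121 148 118 123 117 112 103  75  61
```

```bash
python3 - <<'E'
from h import *
b=cv2.imread("pics/s9.png")[:,:,1].astype(float);c=cv2.imread("pics/d9.png")[:,:,1].astype(float)
def cen(im,u0,u1,v0,v1,lo):
    w=np.clip(lo-im[v0:v1,u0:u1],0,None);V,U=np.mgrid[v0:v1,u0:u1];return (w*U).sum()/w.sum(),(w*V).sum()/w.sum()
h1=cen(b,345,352,196,203,250);h2=cen(c,289,295,213,221,225);print(h1,h2)
p=tri(ray("scene",*h1),ray("side",*h2));print(toF(p),proj("scene",p),proj("side",p))
for z in(111,114):print(z,proj("scene",toW([5.5,45.5,z])),proj("side",toW([5.5,45.5,z])))
E
```

```text
(np.float64(347.8917748917749), np.float64(199.03030303030303)) (np.float64(291.89764492753625), np.float64(216.66485507246378))
[  4.8185  47.8769 112.2166] [347.9985 199.1744] [291.9727 216.5237]
111 [347.083  200.0808] [291.3304 216.3723]
114 [347.1274 198.9395] [291.2663 215.4398]
```

```bash
python3 -c "
from plant import *
print(job_done())"
```

```text
the job is handed in; nothing more can be done
None
```

I handed the job in at about 19 s of the 72 s allowed: the upper half is pressed down to its stop, the bolt is upright in the slot, the nut is released and the arm is clear. The contact force and depth say the collar is in its seat behind the lips, but the last camera check was too coarse to tell the seat from the lip tops.

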